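Lean a bar in the leaning jig

ROBOT

A 7-joint arm with a two-finger parallel gripper is mounted at the origin on the work surface; the furniture and walls round the work are solid. World frame = base frame: x ahead of the robot, y to its left, z up, the work surface at z = 0. Lengths are in m, angles in rad, forces in N, time in s.
With the tool pointing down it reaches from about 0.35 to 0.9 m from the base axis. Payload 8.1 kg.
Tool frame: the origin (TCP) lies at the very end of the fingers, on their centre line; the grasp point (between the pads) lies 19 mm behind it (grasp_offset is the distance from the TCP to the grasp point, in m); z points along the fingers, y is the line along which they close (so a half turn about z gives the same grasp; the last joint's range is limited). The gripper opens to 92 mm and grips with 3 to 60 N. Pads are 19 mm wide; open, the fingers measure 130 mm over their backs; the gripper's body (75 mm by 190 mm) begins 47 mm behind the grasp point.
Start: joints at [-0.103, 0.434, 0.025, 1.573, -0.012, 1.134, -0.075], TCP at [0.625, -0, 0.227] pointing down, gripper open.
Joint ranges: [-2.62, 2.62], [-0.44, 2.09], [-1.27, 1.32], [0.08, 2.57], [-1.32, 4.46], [0.12, 2], [-2.74, 2.74]. Speed limits (rad/s): [2.22, 2.22, 3.01, 3.01, 3.14, 3.14, 3.14].

INTERFACE

Orientations are given as a rotation vector (axis times angle).
In Python, from cell import observe, get_image, camera_params, sign_off, silhouettes, grasp_offset gives the robot as it stands. The module is installed in compiled form; this text tells all that it offers.
- The arm moves only by the tool jog_arm, never from a script. Its argument "motion" is a list that holds one entry, the list of rows, each a list of 7 numbers: the shift along the tool's x, y, z in m, then the turn, a rotation vector about the tool's x, y, z in rad, then the closure, from -1 (fully open) to 1 (shut), so that 0 is half open. In form: [[[dx, dy, dz, wx, wy, wz, hand], ...]]. A call has 1 to 10 rows; each row is the pose to reach, as a shift and turn from the pose commanded when the call began, along the tool's axes at that moment; what a row does not reach only later rows make up. A row lasts 1/12 s, in which the tool goes at most 41.7 mm and 7.16 degrees, less where a joint would pass 70% of its speed; a pose out of reach is approached as far as the arm can. A call with a gripper value outside its range is refused whole. The fingers move at their own pace and stop on an object; "force" is the grip in N (left out, the last holds). Time passes only in rows, so rows that repeat a pose let the fingers close. It gives the time, the measured TCP pose, the force, the opening and the grip force at its end, in the units of the state.
- observe(): the state, without advancing time (a new reading comes with each control period).
- get_image(name): name is "scene" or "side" or "wrist"; returns the picture (480x640x3 uint8, red, green, blue); there is no depth.
- camera_params(name): a dict with "vertical_fov" (degrees; the focal length in pixels is half the picture's height over the tangent of half this angle, whatever the lens; pixels are square), "cx", "cy" (the principal point, pixels), "dist_coeffs" ([k1, k2, p1, p2, k3] as OpenCV has them; the pictures are not rectified), "T" (4x4, takes a point from camera to world coordinates). Camera axes: x right, y down, z forward; pixel columns grow to the right and rows downward; lengths in m; the calibration is good to about 2 mm. A picture is of the moment at which its call begins: read the wrist's pose just before it. camera_params takes no time and is no camera call; for the wrist camera it gives the pose at the moment of the call.
- sign_off(): hands the job in; it is judged then, once.
Trained networks look in the newest picture that a camera, given by its name, has taken for a name from the list of things; names that differ only in an ending like _2 or _b are one class to them, and where a whole thing is asked for, a point or a joint stands for the part that bears it (a point fixed in the world has none). Each returns a list of dicts, best first, with "p" (0 to 1); they miss things now and then, are a little off and sometimes report something else, mostly with a low value. They report only what shows in the picture. A call takes as long as a camera call. They do not tell look-alikes from the thing itself.
- silhouettes(query, camera): "mask" (480x640 bool, what is visible of it) and "pixel" ([column, row] in pixels, amid what is visible of it).
The state is a dict: "clock": time; "joints": joint angles; "dq": joint speeds; "joint_efforts": joint torques, N m; "position": TCP position; "ee_rot": TCP orientation; "force": force on the tool from outside, world axes, zero at the start; "ft_torque": the same for the moment, N m; "width": opening from 0.0 (shut) to 1.0 (fully open); "gripper_force": force on a finger pad.
Only numpy, scipy, OpenCV 4.12 (cv2) and the standard library are available. Lean on these libraries where they do the work, as an engineer would, in place of code of your own. Each camera call takes 0.05 s, during which the arm holds its last target. There are 200 camera calls.

TASK

Take the welding magnet that stands in the blue leaning jig out of the way and stand it upright on the bench outside the jig. Then, without lifting it off the bench, slide the standing green bar in from the open end of the jig, between the low dark stop and the blue wall, broad face square to the wall and centred on its yellow stripe; leave it standing free for a moment, then tip its top over so that it leans at rest against the wall with its foot against the stop. Leave the V block alone.

Things in the scene. Friction and masses are not known exactly. Their poses are not given: they have to be found in the camera images.
- jig: Leaning jig bolted to the bench: a low dark stop and an upright blue wall, 72 mm between their facing faces, bare bench between them, both ends (its +y and -y) open. Origin on the bench, midway between those faces and at the middle of their length; its +x points from the stop (face at x = -36 mm) to the wall (face at x = +36 mm).
- wall_top (a point): Middle of the top edge of the wall's face. The wall is a blue plate 10 mm thick, 120 mm long along the jig's y, 95 mm high, with a yellow stripe down the middle of its face (y = 0); a flange and gussets behind it reach to x = +78 mm of the jig.
- stop_top (a point): Middle of the top edge of the stop's face. The stop is a dark steel bar 16 mm thick, 100 mm long along the jig's y, 26 mm high.
- bar: Green-painted box-section bar with black end caps, standing on end: 26 mm thick (its x), 60 mm wide (its y), 180 mm tall (its z), 0.55 kg, alike both ways round. Origin at the centre of its underside. Slippery on everything (friction about 0.15): pushed along its width, even 120 mm up, it slides without tipping; pushed across its thickness 150 to 170 mm up it tips.
- bar_top (a point): Centre of the bar's upper end. Tipped past about 8 degrees the bar falls on by itself onto the wall; its foot then slides back until it meets the stop, if it stood within some 8 mm of it. So leaning, on the wall's top edge, it tilts 27 degrees from upright.
- magnet: Grey welding magnet, loose (rigid, does not stick to anything here): two steel plates, 22 mm across the plates (its x), 46 mm long (its y), 66 mm tall, 0.26 kg. Origin at the centre of its underside. Starts standing in the jig between stop and wall.
- v_block: Grey steel V block, loose, 60 x 40 x 34 mm, origin at the centre of its underside. It stands on the other side of the jig from the bar; leave it alone. (A fixed spray can, 192 mm tall, also stands on the bench, 0.26 m from the robot's axis, well short of the jig.)
Things that resemble listed ones, but are neither listed nor needed, are in the scene too. Several things look just like the magnet: the one meant starts farthest from the robot's base.

How it is judged:
On the way, in this order (a step that is already met when the one before it is completed fails the run):
1. the magnet stands upright on the bench outside the jig, let go (horizontal distance between magnet and jig above 0.085 m and angle between magnet's own z axis and vertical below 0.15 rad and height (world z) of magnet below 0.012 m and contact force between the fingers and magnet below 0.1 N), for 0.2 s.
2. the bar stands upright and untouched between stop and wall, centred on the stripe within 20 mm (x of bar in the frame of jig between -0.026 and 0.02 m and y of bar in the frame of jig between -0.02 and 0.02 m and angle between bar's own z axis and vertical below 0.06 rad and height (world z) of bar below 0.006 m and contact force between the fingers and bar below 0.1 N), for 0.2 s.
At the end, for the whole second after the job is handed in: The bar leans at rest on the wall, tilted 23 to 31.5 degrees, the middle of its underside 6 to 16 mm off the stop's face, foot within 20 mm and top within 30 mm of the stripe's line, square within 7 degrees; the magnet stands upright, let go, more than 85 mm from the jig's middle (all of step 1 and angle between bar's own z axis and vertical between 0.4 and 0.55 rad and x of bar in the frame of jig between -0.03 and -0.02 m and x of bar_top in the frame of jig above 0.035 m and y of bar in the frame of jig between -0.02 and 0.02 m and y of bar_top in the frame of jig between -0.03 and 0.03 m and angle between the y axis of bar and the y axis of jig, either way round below 0.12 rad and height (world z) of bar below 0.012 m and contact force between bar and jig above 0.1 N and linear speed of each of bar, magnet below 0.02 m/s and angular speed of bar below 0.1 rad/s); the robot touches nothing.
It fails at once if the bar is lifted off the bench (the middle of its foot more than 25 mm up) (height (world z) of bar above 0.025 m).
It fails at once if the V block is shifted by more than 30 mm (distance of v_block from where it was at the start of the episode above 0.03 m).
It also fails if it takes over 70 s, if anything falls off the work surface, if the arm or the gripper's body presses on something with over 40 N, if the wrist force passes 120 N, or if a joint passes its speed limit or range.

## Working session

There is one attempt and no reset: what is moved stays moved. The work goes in short steps, Python scripts to look and compute and a tool call to move; the robot and the scene stay as the last step left them, time stands still between calls to the robot, and variables do not carry over. Pictures are saved under pics/ and viewed, at most 10 in all, crops included, and the job is handed in when it is done.

Besides the shell and the picture viewer there is one more tool, called after ">>>" by a JSON object that holds its "fn" and its "kwargs". jog_arm: Moves the arm, as the interface text tells. Its arguments: {"type":"object","properties":{"motion":{"type":"array"},"force":{"type":"number"}},"required":["motion"]}

```bash
mkdir -p pics; cat > h.py <<'E'
import numpy as np, cv2
from cell import *
def cam(n):
    p=camera_params(n); f=240/np.tan(np.radians(p["vertical_fov"])/2)
    return np.array([[f,0,p["cx"]],[0,f,p["cy"]],[0,0,1]]),np.array(p["dist_coeffs"],float),np.array(p["T"])
def ray(c,px):
    K,d,T=c; u=cv2.undistortPoints(np.array(px,float).reshape(-1,1,2),K,d).reshape(-1,2)
    r=np.c_[u,np.ones(len(u))]@T[:3,:3].T; return T[:3,3],r
def onz(c,px,z):
    o,r=ray(c,px); return o+r*((z-o[2])/r[:,2])[:,None]
def proj(c,P):
    K,d,T=c; Ti=np.linalg.inv(T); rv=cv2.Rodrigues(Ti[:3,:3])[0]
    return cv2.projectPoints(np.array(P,float).reshape(-1,1,3),rv,Ti[:3,3],K,d)[0].reshape(-1,2)
def save(n,f,crop=None,s=1):
    im=get_image(n)[:,:,::-1].copy()
    if crop: im=im[crop[1]:crop[3],crop[0]:crop[2]]
    cv2.imwrite("pics/"+f,cv2.resize(im,None,fx=s,fy=s)); return im
E
python3 - <<'E'
from h import *
np.set_printoptions(precision=3,suppress=True)
ims=[]
for n in("scene","side"):
    save(n,n+"0.png"); c=cam(n); print(n,c[2][:3,3],c[2][:3,2],c[0][0,0],c[1])
    for q in("jig","wall_top","stop_top","bar","bar_top","magnet","v_block"):
        for r in silhouettes(q,n):
            ys,xs=np.nonzero(r["mask"]); print(q,round(r["p"],2),np.round(r["pixel"]),(xs.min(),ys.min(),xs.max(),ys.max()) if len(xs) else 0)
print(observe())
E
```

```text
scene [0.278 0.474 0.945] [ 0.162 -0.478 -0.863] 494.1422202889306 [-0.071  0.     0.     0.     0.   ]
jig 0.81 [289. 257.] (np.int64(268), np.int64(210), np.int64(337), np.int64(283))
wall_top 0.82 [287. 256.] (np.int64(267), np.int64(210), np.int64(337), np.int64(283))
stop_top 0.65 [291. 252.] (np.int64(268), np.int64(210), np.int64(337), np.int64(284))
stop_top 0.54 [356. 148.] (np.int64(344), np.int64(111), np.int64(368), np.int64(181))
bar 0.91 [356. 148.] (np.int64(344), np.int64(110), np.int64(368), np.int64(181))
bar 0.71 [285. 255.] (np.int64(268), np.int64(210), np.int64(337), np.int64(283))
bar_top 0.95 [355. 143.] (np.int64(343), np.int64(110), np.int64(368), np.int64(181))
magnet 0.73 [355. 314.] (np.int64(343), np.int64(302), np.int64(369), np.int64(329))
magnet 0.72 [309. 251.] (np.int64(297), np.int64(242), np.int64(318), np.int64(265))
magnet 0.7 [354. 141.] (np.int64(344), np.int64(110), np.int64(369), np.int64(181))
magnet 0.69 [285. 254.] (np.int64(268), np.int64(209), np.int64(337), np.int64(284))
v_block 0.97 [271. 355.] (np.int64(254), np.int64(340), np.int64
[... 582 characters left out ...]
nt64(329), np.int64(309), np.int64(355), np.int64(346))
magnet 0.61 [303. 272.] (np.int64(292), np.int64(259), np.int64(314), np.int64(289))
v_block 0.93 [247. 354.] (np.int64(227), np.int64(339), np.int64(267), np.int64(374))
{'clock': 0.8, 'joints': array([-0.103,  0.434,  0.025,  1.573, -0.012,  1.134, -0.075]), 'dq': array([-0.001,  0.001,  0.   , -0.   ,  0.   , -0.001,  0.   ]), 'joint_efforts': array([ -0.001, -66.762,   0.983, -31.48 ,  -0.061,   0.032,  -0.   ]), 'position': array([ 0.625, -0.   ,  0.227]), 'ee_rot': array([2.221, 2.221, 0.   ]), 'force': array([ 0.287, -0.22 ,  0.115]), 'ft_torque': array([-0.02 , -0.002, -0.048]), 'gripper_force': 0.0, 'width': 1.0008403435392619}
```

View both.

View pics/scene0.png

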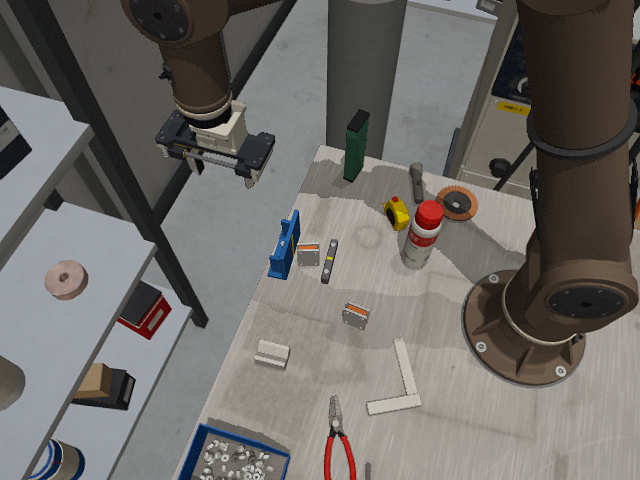

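```bash
python3 -c "
import cv2
a=cv2.imread('pics/side0.png')[120:400,180:440];b=cv2.imread('pics/scene0.png')[90:390,220:420]
cv2.imwrite('pics/side0c.png',cv2.resize(a,None,fx=2,fy=2,interpolation=2))
cv2.imwrite('pics/scene0c.png',cv2.resize(b[100:220],None,fx=4,fy=4,interpolation=2))"
```

```text
(no output)
```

View pics/side0c.png

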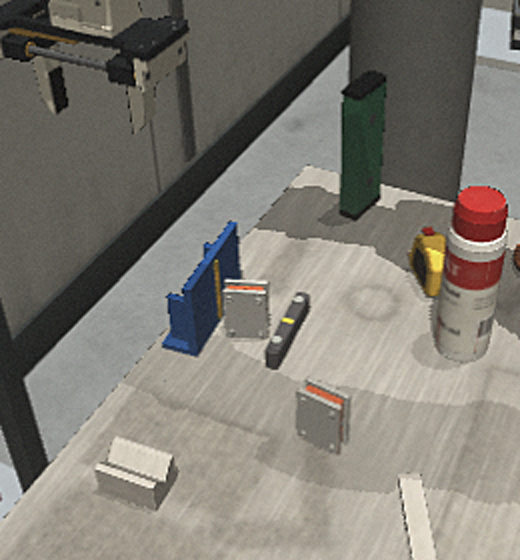

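View pics/scene0c.png

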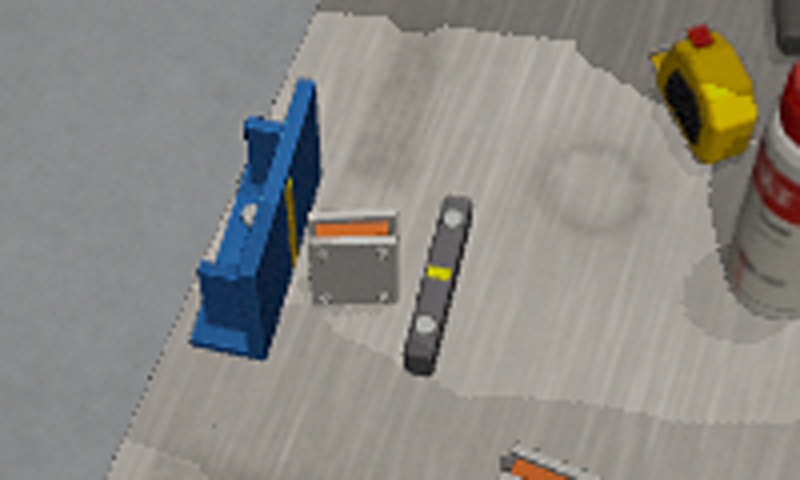

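Scene picture: the jig is at about (287,255), with the stop's yellow mark at (330,258).
Candidates for the magnet, two seen:
- (309,251), between the stop and the wall and farthest from the base.
- (355,314), on open bench and nearer the base.

I choose (309,251), and the close crop confirms it: it stands beside the stripe. The bar is at (356,148) and the V block at (271,355).

```bash
cat >> h.py <<'E'
from scipy.optimize import minimize, least_squares
def box(p,sx,sy,sz):
    x,y,a=p; c,s=np.cos(a),np.sin(a)
    return np.array([[x+c*i*sx/2-s*j*sy/2,y+s*i*sx/2+c*j*sy/2,k*sz] for i in(-1,1) for j in(-1,1) for k in(0,1)])
def hullmask(c,P,S=4):
    m=np.zeros((480*S,640*S),np.uint8); h=cv2.convexHull(((proj(c,P)+.5)*S-.5).round().astype(np.int32)); cv2.fillConvexPoly(m,h,1)
    return cv2.resize(m.astype(np.float32),(640,480),interpolation=cv2.INTER_AREA)
def fit(views,dim,p0):
    def cost(p):
        t=0
        for c,m in views:
            h=hullmask(c,box(p,*dim)); t+=np.minimum(h,m).sum()/np.maximum(h,m).sum()
        return -t/len(views)
    best=None
    for da in(-.3,-.1,.1,.3):
        q=np.array(p0)+[0,0,da]
        r=minimize(cost,q,method="Nelder-Mead",options=dict(initial_simplex=[q,q+[.01,0,0],q+[0,.01,0],q+[0,0,.2]],xatol=1e-4,fatol=1e-4))
        if best is None or r.fun<best.fun: best=r
    return best.x,-best.fun
E
python3 - <<'E'
from h import *
np.set_printoptions(precision=4,suppress=True)
cs={n:cam(n) for n in("scene","side")}
S,D=cs["scene"],cs["side"]
f=lambda u,v:(220+(u+.5)/4-.5,190+(v+.5)/4-.5); g=lambda u,v:(180+(u+.5)/2-.5,120+(v+.5)/2-.5)
def jp(p,q): x,y,a=p;c,s=np.cos(a),np.sin(a); return [x+c*q[0]-s*q[1],y+s*q[0]+c*q[1],q[2]]
obs=[(S,(-.044,-.05,.026),f(459,198)),(S,(-.044,.05,.026),f(419,360)),(S,(-.044,0,.026),f(439,272)),(S,(.036,0,.095),f(290,180)),
 (D,(-.044,0,.026),g(288,321)),(D,(.036,0,0.095),g(216,258)),(D,(-.044,-.05,.026),g(303,294))]
fun=lambda p:np.concatenate([(proj(c,[jp(p,q)])[0]-np.array(u)) for c,q,u in obs])
p0=onz(S,[f(439,272)],.026)[0]
r=least_squares(fun,[p0[0]+.044,p0[1],0]); print("jig",r.x,fun(r.x).reshape(-1,2))
get_image("scene");get_image("side")
for q,dim,z in(("bar",(.026,.06,.18),.09),("magnet",(.022,.046,.066),.033),("v_block",(.06,.04,.034),.017)):
    R={n:silhouettes(q if (q!="bar" or n=="scene") else "bar_top",n) for n in cs}
    for k in range(2 if q=="magnet" else 1):
        try:
            V=[(cs[n],R[n][k]["mask"].astype(np.float32)) for n in cs]
            p0=onz(S,[R["scene"][k]["pixel"]],z)[0]
            for vv in (V,V[:1],V[1:]):
                x,i=fit(vv,dim,[p0[0],p0[1],r.x[2]+(np.pi/2 if q=="magnet" else 0)]); print(q,k,x,round(i,3))
        except Exception as e: print(q,e)
E
```

```text
jig [ 0.4623 -0.0008  0.1162] [[-0.2358 -0.0649]
 [ 0.1972  0.0154]
 [ 0.094   1.2517]
 [-0.9051  0.4227]
 [ 0.5808  0.1339]
 [-0.2142 -1.1514]
 [ 0.7062 -1.1251]]
bar 0 [ 0.4441 -0.2628 -0.0774] 0.929
bar 0 [ 0.4441 -0.2651 -0.1108] 0.937
bar 0 [ 0.4445 -0.2614 -0.0634] 0.942
magnet 0 [0.3276 0.1021 1.5433] 0.453
magnet 0 [0.3276 0.1021 1.5433] 0.905
magnet 0 [0.3287 0.0964 1.387 ] 0.0
magnet 1 [0.465  0.0007 1.8905] 0.447
magnet 1 [0.465  0.0007 1.8905] 0.894
magnet 1 [ 0.4618 -0.0027  1.387 ] 0.0
v_block list index out of range
```

>>> {"fn": "jog_arm", "kwargs": {"motion": [[[0, -0.16, -0.03, 0, 0, 1.25, -1], [0, -0.16, -0.03, 0, 0, 1.25, -1], [0, -0.16, -0.03, 0, 0, 1.25, -1], [0, -0.16, -0.03, 0, 0, 1.25, -1], [0, -0.16, -0.03, 0, 0, 1.25, -1], [0, -0.16, -0.03, 0, 0, 1.25, -1], [0, -0.16, -0.03, 0, 0, 1.25, -1], [0, -0.16, -0.03, 0, 0, 1.25, -1], [0, -0.16, -0.03, 0, 0, 1.25, -1], [0, -0.16, -0.03, 0, 0, 1.25, -1]]]}}

```text
clock: 2.03
position: [0.465, 0.0, 0.2569]
ee_rot: [-3.103, -0.492, -0.001]
force: [0.3, -0.1, -0.3]
width: 1.0
gripper_force: 0.0
```

```bash
python3 - <<'E'
from h import *
np.set_printoptions(precision=4,suppress=True)
o=observe(); print(o["clock"],o["position"],o["ee_rot"],o["joints"])
save("wrist","w1.png"); c=cam("wrist"); print(c[2])
J=(.4623,-.0008,.1162)
m=silhouettes("magnet","wrist")
for r in m:
    print(r["p"],r["pixel"],onz(c,[r["pixel"]],.04)); 
    print(fit([(c,r["mask"].astype(np.float32))],(.022,.046,.066),[.465,0,1.89]))
E
```

```text
2.0333 [0.465  0.     0.2569] [-3.1028 -0.4921 -0.0008] [-0.2672  0.1407  0.1737  1.9116 -0.0274  1.091  -1.3387]
[[ 0.3002 -0.9097 -0.2869  0.5431]
 [-0.9539 -0.2866 -0.0894  0.0248]
 [-0.0009  0.3005 -0.9538  0.4148]
 [ 0.      0.      0.      1.    ]]
0.97 [317.1, 210.3] [[0.4647 0.0031 0.04  ]]
(array([0.4659, 0.003 , 1.9035]), np.float64(0.8844359517097473))
0.86 [212.3, 272.0] [[0.3527 0.1027 0.04  ]]
(array([0.465, 0.   , 1.59 ]), np.float64(0.0))
0.59 [505.5, 284.8] [[ 0.4453 -0.2496  0.04  ]]
(array([0.465, 0.   , 1.59 ]), np.float64(0.0))
```

View pics/w1.png

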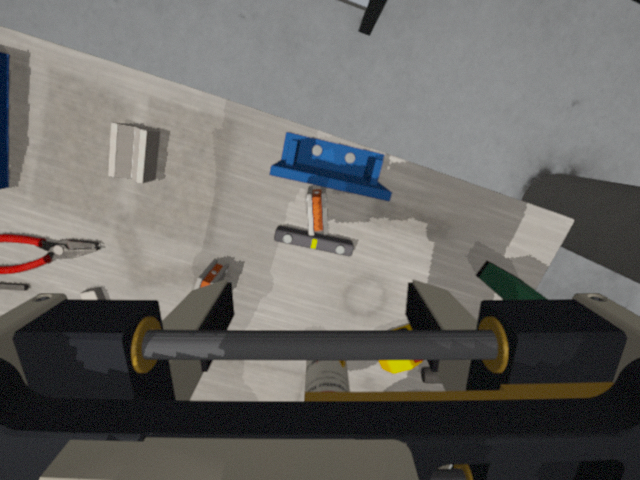

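Wrist picture: the wall's top edge runs from about (271,176) to (390,200), and the stop from (275,234) to (354,249) with its mark at (314,244). The magnet stands between them at (317,210).

```bash
python3 - <<'E'
from h import *
np.set_printoptions(precision=4,suppress=True)
im=cv2.imread("pics/w1.png").astype(int); c=cam("wrist")
b,g,r=im[...,0],im[...,1],im[...,2]
bl=((b>r+50)&(b>g+30)).astype(np.uint8); bl[:120]=0;bl[210:]=0;bl[:,:250]=0;bl[:,420:]=0
lo=np.array([(x,np.nonzero(bl[:,x])[0].max()+.5) for x in range(276,388,2)])
v=cv2.fitLine(lo.astype(np.float32),cv2.DIST_HUBER,0,.01,.01).ravel()
xs=np.nonzero(bl.sum(0)>1)[0]; print("blue cols",xs.min(),xs.max())
xa,xb=xs.min()+1,xs.max()
wl=[(x,v[3]+(x-v[2])*v[1]/v[0]) for x in(xa,xb)]
P=onz(c,wl,.095); print("wall edge",P,np.linalg.norm(P[1]-P[0]))
d=P[0]-P[1]; a=np.arctan2(-d[0],d[1]); print("yaw",a,"center wall->jig",P.mean(0)[:2]-.036*np.array([np.cos(a),np.sin(a)]))
st=((im.max(2)<110)&(im.max(2)-im.min(2)<30)).astype(np.uint8); st[:215]=0; st[262:]=0; st[:,:268]=0; st[:,362:]=0
st=cv2.morphologyEx(st,cv2.MORPH_OPEN,np.ones((3,3)))
n,l,s,_=cv2.connectedComponentsWithStats(st); print(s)
ye=((r>170)&(g>160)&(b<110)); ys,xx=np.nonzero(ye[230:260,300:330]); y0=(xx.mean()+300,ys.mean()+230); print(y0,onz(c,[y0],.026))
for J in((.4623,-.0008,.1162),):
    q=box((J[0]-.044*np.cos(J[2]),J[1]-.044*np.sin(J[2]),J[2]),.016,.1,.026); print(proj(c,q)[1::2])
cv2.imwrite("pics/w1c.png",cv2.resize(cv2.imread("pics/w1.png")[155:265,255:405],None,fx=5,fy=5,interpolation=2))
E
```

```text
blue cols 270 390
wall edge [[ 0.4954  0.059   0.095 ]
 [ 0.508  -0.0579  0.095 ]] 0.11757408261517453
yaw 0.10675045714377474 center wall->jig [ 0.4659 -0.0033]
[[     0      0    640    480 306477]
 [   274    225     38     16    356]
 [   314    232     40     17    343]
 [   293    240      3      4     12]
 [   302    242      3      4     12]]
(np.float64(313.52272727272725), np.float64(243.5909090909091)) [[ 0.4206 -0.0066  0.026 ]]
[[350.4878 258.5037]
 [271.4689 243.2026]
 [353.4462 246.6156]
 [273.5457 230.9636]]
```

View pics/w1c.png

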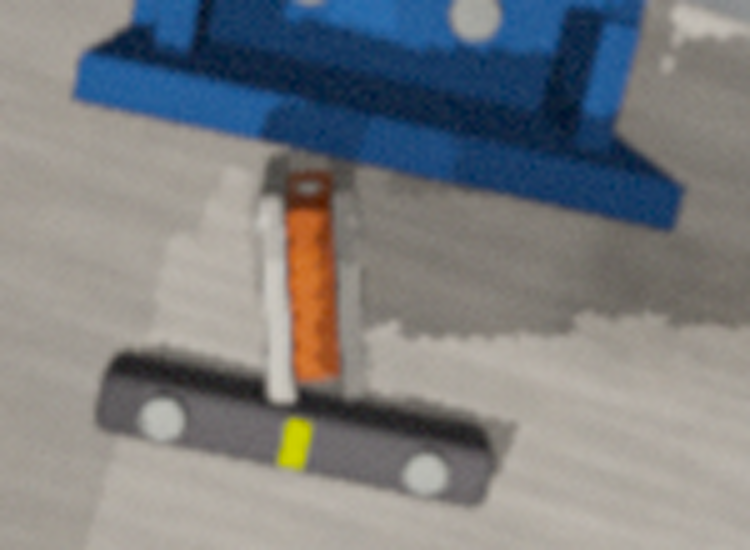

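```bash
python3 - <<'E'
from h import *
np.set_printoptions(precision=4,suppress=True)
c=cam("wrist"); print("v corners wrist",onz(c,[(110,122),(109,178),(147,183),(158,128)],.034).tolist())
s=cam("scene"); print("can base",onz(s,[(416,262)],0),"can top",onz(s,[(430,211)],.192),"vb",onz(s,[(271,355)],.02),"tape",onz(s,[(397,215)],.02))
E
```

```text
v corners wrist [[0.48662668960332, 0.249864094341672, 0.03400000000000003], [0.4248229263406585, 0.24235740187528965, 0.03400000000000003], [0.4327999832423942, 0.19893435355653413, 0.03400000000000003], [0.4965746187103798, 0.19757443430920962, 0.03400000000000003]]
can base [[ 0.2421 -0.0733  0.    ]] can top [[ 0.2494 -0.0748  0.192 ]] vb [[0.4596 0.2273 0.02  ]] tape [[ 0.3111 -0.165   0.02  ]]
```

>>> {"fn": "jog_arm", "kwargs": {"motion": [[[0.001, -0.002, 0.04, 0, 0, 0, -1], [0.001, -0.002, 0.08, 0, 0, 0, -1], [0.001, -0.002, 0.12, 0, 0, 0, -1], [0.001, -0.002, 0.155, 0, 0, 0, -1], [0.001, -0.002, 0.18, 0, 0, 0, -1], [0.001, -0.002, 0.2, 0, 0, 0, -1], [0.001, -0.002, 0.21, 0, 0, 0, -1], [0.001, -0.002, 0.217, 0, 0, 0, -1], [0.001, -0.002, 0.217, 0, 0, 0, -1]]]}}

```text
clock: 2.88
position: [0.4647, 0.0022, 0.0387]
ee_rot: [-3.1, -0.507, 0.003]
force: [-0.6, -0.5, 0.3]
width: 0.996
gripper_force: 0.0
```

>>> {"fn": "jog_arm", "kwargs": {"motion": [[[0, 0, 0, 0, 0, 0, 0.2], [0, 0, 0, 0, 0, 0, 0.8], [0, 0, 0, 0, 0, 0, 1], [0, 0, 0, 0, 0, 0, 1], [0, 0, 0, 0, 0, 0, 1], [0, 0, 0, 0, 0, 0, 1], [0, 0, -0.02, 0, 0, 0, 1], [0, 0, -0.04, 0, 0, 0, 1], [0, 0, -0.06, 0, 0, 0, 1], [0, 0, -0.06, 0, 0, 0, 1]]], "force": 20}}

```text
clock: 3.72
position: [0.4673, 0.0023, 0.1029]
ee_rot: [3.101, 0.501, 0.008]
force: [0.9, -0.1, -0.3]
width: 0.324
gripper_force: 0.0
```

```bash
python3 - <<'E'
from h import *
np.set_printoptions(precision=4,suppress=True)
save("wrist","w2.png"); c=cam("wrist"); o=observe(); print(o["position"],o["width"],o["gripper_force"])
for r in silhouettes("magnet","wrist")[:3]:
    print(r["p"],r["pixel"],onz(c,[r["pixel"]],.05),fit([(c,r["mask"].astype(np.float32))],(.022,.046,.066),[.465,0,1.89]))
E
```

```text
[0.4667 0.0024 0.1014] 0.28006844219289756 0.0
0.76 [315.9, 266.0] [[0.4642 0.0043 0.05  ]] (array([0.4638, 0.0026, 1.9325]), np.float64(0.7509231567382812))
0.72 [135.2, 386.1] [[0.3237 0.1067 0.05  ]] (array([0.465, 0.   , 1.59 ]), np.float64(0.0))
```

View pics/w2.png

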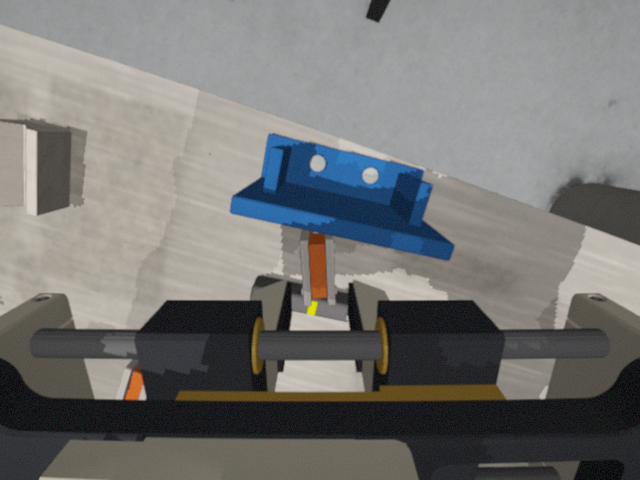

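The magnet still stands untouched between the fingers at (316,266). They simply close slowly (about 1.2 s), so I go back down part-open and close for longer.

>>> {"fn": "jog_arm", "kwargs": {"motion": [[[0, 0, 0, 0, 0, 0, 0], [0, 0, 0, 0, 0, 0, 0], [0, 0, 0, 0, 0, 0, 0], [0, 0, 0.02, 0, 0, 0, 0], [0, 0, 0.04, 0, 0, 0, 0], [0, 0, 0.06, 0, 0, 0, 0], [0, 0, 0.06, 0, 0, 0, 1], [0, 0, 0.06, 0, 0, 0, 1], [0, 0, 0.06, 0, 0, 0, 1], [0, 0, 0.06, 0, 0, 0, 1]]], "force": 20}}

```text
clock: 4.65
position: [0.466, 0.0022, 0.0406]
ee_rot: [3.101, 0.501, 0.002]
force: [0.8, 0.0, 0.4]
width: 0.258
gripper_force: 0.0
```

>>> {"fn": "jog_arm", "kwargs": {"motion": [[[0, 0, 0, 0, 0, 0, 1], [0, 0, 0, 0, 0, 0, 1], [0, 0, 0, 0, 0, 0, 1], [0, 0, 0, 0, 0, 0, 1]]]}}

```text
clock: 4.98
position: [0.466, 0.0023, 0.0406]
ee_rot: [-3.101, -0.502, -0.003]
force: [-1.6, -0.5, 7.4]
width: 0.233
gripper_force: 19.9
```

>>> {"fn": "jog_arm", "kwargs": {"motion": [[[0, 0, -0.02, 0, 0, 0, 1], [0, 0, -0.03, 0, 0, 0, 1], [0.005, -0.026, -0.03, 0, 0, 0, 1], [0.01, -0.055, -0.03, 0, 0, 0, 1], [0.016, -0.085, -0.03, 0, 0, 0, 1], [0.02, -0.104, -0.03, 0, 0, 0, 1], [0.02, -0.104, -0.02, 0, 0, 0, 1], [0.02, -0.104, -0.01, 0, 0, 0, 1], [0.02, -0.104, -0.003, 0, 0, 0, 1], [0.02, -0.104, 0, 0, 0, 0, 1]]]}}

```text
clock: 5.82
position: [0.4512, 0.1074, 0.0396]
ee_rot: [-3.101, -0.502, 0.001]
force: [-7.1, 0.6, 27.1]
width: 0.23
gripper_force: 20.0
```

>>> {"fn": "jog_arm", "kwargs": {"motion": [[[0, 0, 0, 0, 0, 0, 1], [0, 0, 0.0005, 0, 0, 0, 0.2], [0, 0, 0.0005, 0, 0, 0, 0.2], [0, 0, 0.0005, 0, 0, 0, 0.2], [0, 0, 0.0005, 0, 0, 0, 0.2], [0, 0, -0.03, 0, 0, 0, 0.2], [0, 0, -0.07, 0, 0, 0, 0], [0, 0, -0.11, 0, 0, 0, -1], [0, 0, -0.15, 0, 0, 0, -1], [0, 0, -0.15, 0, 0, 0, -1]]]}}

```text
clock: 6.65
position: [0.4553, 0.1081, 0.1967]
ee_rot: [-3.099, -0.5, -0.017]
force: [1.2, 0.6, 0.3]
width: 0.642
gripper_force: 0.0
```

>>> {"fn": "jog_arm", "kwargs": {"motion": [[[0, 0, -0.04, 0, 0, -0.12, -1], [0, 0, -0.08, 0, 0, -0.24, -1], [-0.08, 0.224, -0.1, 0, 0, -1.17, -1], [-0.08, 0.224, -0.1, 0, 0, -1.17, -1], [-0.08, 0.224, -0.1, 0, 0, -1.17, -1], [-0.08, 0.224, -0.1, 0, 0, -1.17, -1], [-0.08, 0.224, -0.1, 0, 0, -1.17, -1], [-0.08, 0.224, -0.1, 0, 0, -1.17, -1], [-0.08, 0.224, -0.1, 0, 0, -1.17, -1], [-0.08, 0.224, -0.1, 0, 0, -1.17, -1]]]}}

```text
clock: 7.48
position: [0.4454, -0.1367, 0.2904]
ee_rot: [2.369, 2.06, -0.001]
force: [-0.4, 0.7, 0.2]
width: 1.0
gripper_force: 0.0
```

```bash
python3 - <<'E'
from h import *
np.set_printoptions(precision=4,suppress=True)
o=observe(); print(o["clock"],o["position"],o["ee_rot"],o["joints"])
save("wrist","w3.png"); c=cam("wrist"); print(c[2])
for q,d,p0 in(("bar",(.026,.06,.18),(.444,-.263,-.08)),("bar_top",(.026,.06,.18),(.444,-.263,-.08)),("magnet",(.022,.046,.066),(.45,.107,1.89))):
  for r in silhouettes(q,"wrist")[:2]:
    x=fit([(c,r["mask"].astype(np.float32))],d,p0); print(q,r["p"],r["pixel"],*x)
get_image("scene");s=cam("scene")
for r in silhouettes("magnet","scene")[:3]:
    x=fit([(s,r["mask"].astype(np.float32))],(.022,.046,.066),(.45,.107,1.89)); print("m scene",r["p"],r["pixel"],*x)
E
```

```text
7.4833 [ 0.4454 -0.1367  0.2904] [ 2.3688  2.0598 -0.0009] [-0.0839  0.1105  0.2975  1.8639 -0.033   1.1705  0.0855]
[[ 0.9919 -0.1213 -0.0374  0.4559]
 [-0.127  -0.9458 -0.299  -0.0525]
 [ 0.0009  0.3014 -0.9535  0.4479]
 [ 0.      0.      0.      1.    ]]
bar 0.82 [334.6, 312.6] [ 0.4464 -0.2584 -0.1258] 0.6720449328422546
bar 0.43 [355.7, 73.5] [ 0.444 -0.263 -0.38 ] 0.0
bar_top 0.89 [337.1, 314.2] [ 0.4467 -0.2589 -0.1403] 0.693825364112854
m scene 0.85 [296.4, 299.8] [0.4495 0.1064 1.9264] 0.936039388179779
m scene 0.67 [356.3, 314.0] [0.45  0.107 1.59 ] 0.0
m scene 0.59 [288.2, 250.4] [0.45  0.107 1.59 ] 0.0
```

View pics/w3.png

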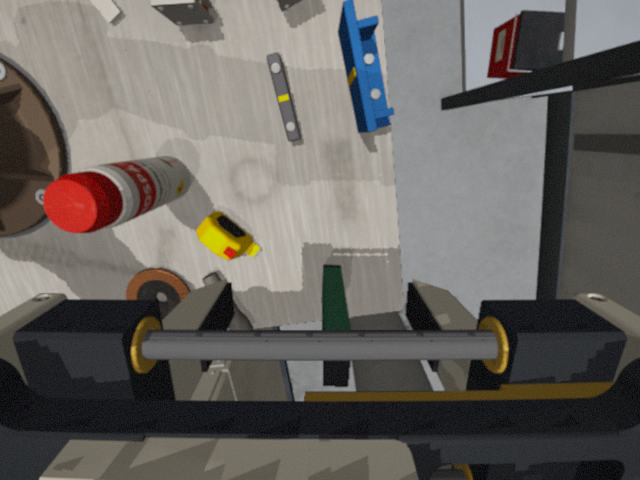

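```bash
python3 - <<'E'
from h import *
np.set_printoptions(precision=4,suppress=True)
im=cv2.imread("pics/w3.png").astype(int); c=cam("wrist")
b,g,r=im[...,0],im[...,1],im[...,2]
ye=((r>150)&(g>140)&(b<110))
ys,xs=np.nonzero(ye[85:115,270:300]); y0=(xs.mean()+270,ys.mean()+85); print("stop mark",y0,onz(c,[y0],.026))
ys,xs=np.nonzero(((r>g-10)&(g>b+40)&(r>100))[50:105,335:365]); xs=xs+335;ys=ys+50; print("stripe",len(xs),list(zip(xs,ys))[:3],list(zip(xs,ys))[-3:])
k=xs>=np.percentile(xs,90); t=(xs.max()+.5,ys[k].mean()); print(t,onz(c,[t],.095))
st=((im.max(2)<125)&(im.max(2)-im.min(2)<30)).astype(np.uint8)
sub=st[45:150,258:310]; n,l,s,ce=cv2.connectedComponentsWithStats(sub); print(s[1:][s[1:,4]>80])
gr=((g>r+15)&(g>b+5)).astype(np.uint8)[255:330,310:360]
for row in range(8,70,6):
    x=np.nonzero(gr[row])[0]; print(row+255,(x.min()+310,x.max()+310) if len(x) else None)
ys,xs=np.nonzero(gr); print("top row",ys.min()+255)
for p,dim in(((.4441,-.2628,-.0774),(.026,.06,.18)),): print(proj(c,box(p,*dim)))
for J in((.4645,-.002,.112),):
    R=np.array([[np.cos(J[2]),-np.sin(J[2])],[np.sin(J[2]),np.cos(J[2])]])
    for q in([-.044,0,.026],[.036,0,.095],[-.036,-.05,.026],[-.052,-.05,.026],[.036,-.06,.095],[.036,.06,.095]): print(q,proj(c,[[*(R@q[:2]+J[:2]),q[2]]]))
cr=np.hstack([cv2.resize(im[0:150,255:405].astype(np.uint8),None,fx=4,fy=4,interpolation=2)[:, :],])
cr2=cv2.resize(im[255:325,300:360].astype(np.uint8),None,fx=3,fy=3); z=np.zeros((600,180,3),np.uint8); z[:210]=cr2
cv2.imwrite("pics/w3c.png",np.hstack([cr,z]))
E
```

```text
stop mark (np.float64(283.030303030303), np.float64(97.5909090909091)) [[0.4214 0.0018 0.026 ]]
stripe 39 [(np.int64(353), np.int64(68)), (np.int64(354), np.int64(68)), (np.int64(353), np.int64(69))] [(np.int64(348), np.int64(81)), (np.int64(348), np.int64(82)), (np.int64(349), np.int64(82))]
(np.float64(355.5), np.float64(73.0)) [[0.5005 0.0058 0.095 ]]
[[   9    8   36   93 1179]]
263 None
269 (np.int64(324), np.int64(339))
275 (np.int64(324), np.int64(340))
281 (np.int64(324), np.int64(341))
287 (np.int64(325), np.int64(343))
293 (np.int64(323), np.int64(343))
299 (np.int64(323), np.int64(344))
305 (np.int64(323), np.int64(345))
311 (np.int64(323), np.int64(345))
317 (np.int64(323), np.int64(347))
323 (np.int64(323), np.int64(349))
top row 266
[[322.7789 306.6983]
 [324.5303 394.7117]
 [320.3733 269.9613]
 [320.9233 343.4551]
 [339.9751 305.746 ]
 [350.575  393.3836]
 [338.2262 268.9389]
 [348.5772 341.9736]]
[-0.044, 0, 0.026] [[283.755  105.4402]]
[0.036, 0, 0.095] [[355.649   77.2613]]
[-0.036, -0.05, 0.026] [[301.3373 145.8699]]
[-0.052, -0.05, 0.026] [[288.7767 149.2327]]
[0.036, -0.06, 0.095] [[368.537  139.3979]]
[0.036, 0.06, 0.095] [[341.3449   9.2643]]
```

View pics/w3c.png

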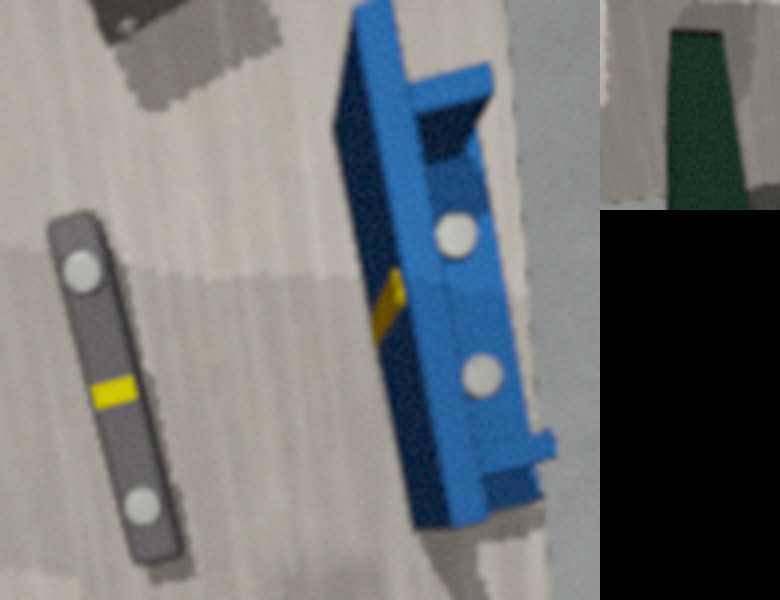

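The w3 crop shows the stop mark at about (283,98) and the wall stripe at (354,71). The arm was still moving when I took it, so I measure again now that it has settled.

```bash
python3 - <<'E'
from h import *
np.set_printoptions(precision=4,suppress=True)
o=observe(); c=cam("wrist"); print(o["clock"],o["position"],o["ee_rot"],abs(o["dq"]).max())
im=save("wrist","w4.png").astype(int); print(np.abs(cam("wrist")[2]-c[2]).max())
b,g,r=im[...,0],im[...,1],im[...,2]
ye=((r>150)&(g>140)&(b<110))
ys,xs=np.nonzero(ye[85:125,270:300]); y0=(xs.mean()+270,ys.mean()+85); M=onz(c,[y0],.026)[0]; print("stop mark",y0,M)
# stop long axis
st=((im.max(2)<125)&(im.max(2)-im.min(2)<30)).astype(np.uint8)
sub=st[45:160,258:312]; n,l,s,ce=cv2.connectedComponentsWithStats(sub); i=1+np.argmax(s[1:,4]); print(s[i])
# blue wall top/outer: face-top edge via brightness: bright blue = top face
br=((b>140)&(b>r+60)).astype(np.uint8)
E_=[]
for row in range(20,125,3):
    x=np.nonzero(br[row,330:385])[0]
    if len(x): E_.append((x.min()+330-.5,row))
E_=np.array(E_,np.float32); v=cv2.fitLine(E_,cv2.DIST_HUBER,0,.01,.01).ravel(); print("line",v)
a=[(v[2]+(y-v[3])*v[0]/v[1],y) for y in(20,120)]; P=onz(c,a,.095); d=P[0]-P[1]; yaw=np.arctan2(-d[0],d[1]); print("face edge",P,"yaw",yaw)
n_=np.array([np.cos(yaw),np.sin(yaw)]); print("wall dist from mark (expect .08)",(P[0]-M)[:2]@n_)
print("jig from stop",M[:2]+.044*n_)
ys,xs=np.nonzero(((r>g-10)&(g>b+40)&(r>100))[50:115,335:365]); xs=xs+335;ys=ys+50; k=xs>=xs.max()-1; t=(xs.max()+.5,ys[k].mean()); T=onz(c,[t],.095)[0]; print("stripe top",t,T,"jig",T[:2]-.036*n_)
print("near wall end row",[np.nonzero(br[100:160,x])[0].max()+100 for x in(368,371,374)])
gr=((g>r+15)&(g>b+5)).astype(np.uint8)
q=[]
for row in(270,275,280):
    x=np.nonzero(gr[row,310:360])[0]; q.append((x.min()+310,x.max()+311))
print("green",q,np.nonzero(gr[255:330,330])[0].min()+255)
for R in silhouettes("bar","wrist")[:1]:
    print(fit([(c,R["mask"].astype(np.float32))],(.026,.06,.18),(.444,-.263,-.08)))
print(proj(c,box((.4441,-.2628,-.0774),.026,.06,.18)))
E
```

```text
7.7833 [ 0.4463 -0.1294  0.2896] [-2.3701 -2.0614 -0.0001] 0.018195026303426943
0.0008487807882643639
stop mark (np.float64(283.6031746031746), np.float64(104.7936507936508)) [ 0.4207 -0.0062  0.026 ]
[  10   15   36   92 1176]
line [  0.1943   0.9809 356.      75.2   ]
face edge [[ 0.4959  0.0524  0.095 ]
 [ 0.5052 -0.0384  0.095 ]] yaw 0.10134625145648872
wall dist from mark (expect .08) 0.08074752450688068
jig from stop [ 0.4645 -0.0017]
stripe top (np.float64(355.5), np.float64(80.2)) [ 0.4998 -0.0006  0.095 ] jig [ 0.464  -0.0042]
near wall end row [np.int64(136), np.int64(138), np.int64(137)]Traceback (most recent call last):
  File "<stdin>", line 26, in <module>
    return umr_minimum(a, axis, None, out, keepdims, initial, where)
ValueError: zero-size array to reduction operation minimum which has no identity
```

```bash
python3 - <<'E'
from h import *
np.set_printoptions(precision=4,suppress=True)
c=cam("wrist"); im=cv2.imread("pics/w4.png").astype(int); b,g,r=im[...,0],im[...,1],im[...,2]
gr=((g>r+12)&(g>b+4)&(g<110)).astype(np.uint8)
q=[]
for row in range(268,326,3):
    x=np.nonzero(gr[row,305:365])[0]; q.append((row,x.min()+305,x.max()+306) if len(x)>3 else (row,))
print(q)
Pm=np.array([proj(c,box((.4441,-.2628,-.0774),.026,.06,.18))]); print(Pm)
get_image("wrist")
for R in silhouettes("bar","wrist")[:1]+silhouettes("bar_top","wrist")[:1]:
    print(R["p"],fit([(c,R["mask"].astype(np.float32))],(.026,.06,.18),(.444,-.263,-.08)))
E
```

```text
[(268,), (271,), (274, np.int64(324), np.int64(341)), (277, np.int64(324), np.int64(341)), (280, np.int64(324), np.int64(341)), (283, np.int64(324), np.int64(342)), (286, np.int64(324), np.int64(343)), (289, np.int64(324), np.int64(343)), (292, np.int64(324), np.int64(344)), (295, np.int64(323), np.int64(344)), (298, np.int64(324), np.int64(344)), (301, np.int64(324), np.int64(345)), (304, np.int64(324), np.int64(345)), (307, np.int64(323), np.int64(346)), (310, np.int64(323), np.int64(346)), (313, np.int64(323), np.int64(347)), (316, np.int64(324), np.int64(347)), (319, np.int64(323), np.int64(348)), (322, np.int64(323), np.int64(348)), (325, np.int64(324), np.int64(349))]
[[[322.6562 306.6553]
  [324.3524 394.654 ]
  [320.2813 269.9177]
  [320.7893 343.3981]
  [339.8521 305.716 ]
  [350.3956 393.3435]
  [338.1342 268.9092]
  [348.4421 341.9365]]]
0.67 (array([ 0.4452, -0.2584, -0.143 ]), np.float64(0.6823962926864624))
0.75 (array([ 0.4452, -0.2585, -0.1414]), np.float64(0.6824100017547607))
```

```bash
python3 - <<'E'
from h import *
np.set_printoptions(precision=3,suppress=True)
w=cam("wrist"); T=np.array([[.3002,-.9097,-.2869,.5431],[-.9539,-.2866,-.0894,.0248],[-.0009,.3005,-.9538,.4148],[0,0,0,1]])
L=[]
for n,c,px in(("scene",cam("scene"),[(328,100),(401,100),(328,30),(405,30)]),("side",cam("side"),[(355,145),(418,145)]),("w1",(w[0],w[1],T),[(625,183),(625,271)])):
    o,r=ray(c,px); a=np.arctan2(r[:,1],r[:,0]); print(n,o[:2],a); 
    L+=[(o[:2],a[i]) for i in range(len(a))]
# circle tangent fit: signed distances of centre to each edge line = ±R
sg=[1,-1,1,-1,1,-1,1,-1]
def f(p): return [ (-np.sin(a)*(p[0]-o[0])+np.cos(a)*(p[1]-o[1]))*s+p[2] for (o,a),s in zip(L,sg)]
for s in(1,-1):
    g=lambda p:[ (-np.sin(a)*(p[0]-o[0])+np.cos(a)*(p[1]-o[1]))*t*s+p[2] for (o,a),t in zip(L,sg)]
    r=least_squares(g,[.5,-.5,.08]); print(r.x,r.fun)
E
```

```text
scene [0.278 0.474] [-1.265 -1.458 -1.262 -1.438]
side [0.1   0.615] [-1.179 -1.329]
w1 [0.543 0.025] [-1.402 -1.656]
[ 0.575 -0.858  0.12 ] [ 0.003 -0.026 -0.002  0.001 -0.004  0.012  0.003  0.012]
[ 0.575 -0.858 -0.12 ] [-0.003  0.026  0.002 -0.001  0.004 -0.012 -0.003 -0.012]
```

>>> {"fn": "jog_arm", "kwargs": {"motion": [[[-0.035, 0.005, 0, 0, 0, -0.04, -1], [-0.07, 0.01, 0, 0, 0, -0.04, -1], [-0.105, 0.014, 0, 0, 0, -0.04, -1], [-0.133, 0.018, 0, 0, 0, -0.04, -1], [-0.133, 0.018, 0, 0, 0, -0.04, -1], [-0.133, 0.018, 0.03, 0, 0, -0.04, -1], [-0.133, 0.018, 0.065, 0, 0, -0.04, -1], [-0.133, 0.018, 0.1, 0, 0, -0.04, -1], [-0.133, 0.018, 0.135, 0, 0, -0.04, -1], [-0.133, 0.018, 0.155, 0, 0, -0.04, -1]]]}}

```text
clock: 8.82
position: [0.4445, -0.2631, 0.1315]
ee_rot: [-2.324, -2.109, 0.002]
force: [-0.8, 0.3, -0.0]
width: 1.004
gripper_force: 0.0
```

>>> {"fn": "jog_arm", "kwargs": {"motion": [[[0, 0, 0, 0, 0, 0, 0.1], [0, 0, 0, 0, 0, 0, 0.1], [0, 0, 0, 0, 0, 0, 0.1], [0, 0, 0, 0, 0, 0, 0.1], [0, 0, 0, 0, 0, 0, 0.1], [0, 0, 0, 0, 0, 0, 0.1], [0, 0, 0, 0, 0, 0, 0.1]]], "force": 8}}

```text
clock: 9.4
position: [0.4463, -0.2649, 0.1355]
ee_rot: [2.326, 2.11, 0.001]
force: [0.2, -0.3, -0.1]
width: 0.542
gripper_force: 0.0
```

```bash
python3 - <<'E'
from h import *
np.set_printoptions(precision=4,suppress=True)
o=observe(); print({k:o[k] for k in("clock","position","ee_rot","force","width")}); 
V=[]
for n,q in(("scene","bar"),("side","bar_top")):
    get_image(n); m=silhouettes(q,n)[0]; V.append((cam(n),m["mask"].astype(np.float32)))
for v in (V[:1],V[1:]): print(fit(v,(.026,.06,.18),(.445,-.264,-.09)))
cv2.imwrite("pics/s5.png",cv2.resize(np.hstack([get_image("scene")[70:200,280:420],get_image("side")[115:245,290:430]])[:,:,::-1],None,fx=2.8,fy=2.8))
E
```

```text
{'clock': 9.4, 'position': array([ 0.4463, -0.2649,  0.1355]), 'ee_rot': array([2.3261, 2.1098, 0.0012]), 'force': array([ 0.1764, -0.3091, -0.0671]), 'width': 0.5418929887557162}
(array([ 0.4434, -0.262 , -0.1173]), np.float64(0.8603845238685608))
(array([ 0.4437, -0.2606, -0.0709]), np.float64(0.8525704741477966))
```

View pics/s5.png

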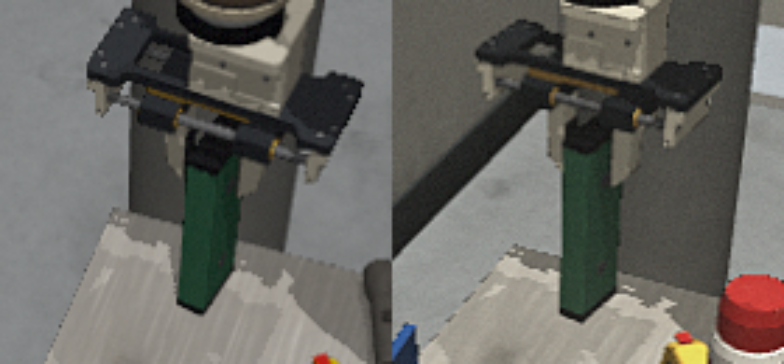

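The picture shows the bar upright at (205,230) with the fingers on either side of its top. I close on it gently.

>>> {"fn": "jog_arm", "kwargs": {"motion": [[[0, 0, 0, 0, 0, 0, 0.3], [0, 0, 0, 0, 0, 0, 0.36], [0, 0, 0, 0, 0, 0, 0.4], [0, 0, 0, 0, 0, 0, 0.44], [0, 0, 0, 0, 0, 0, 0.6], [0, 0, 0, 0, 0, 0, 0.6], [0, 0, 0, 0, 0, 0, 0.6], [0, 0, 0, 0, 0, 0, 0.6]]], "force": 8}}

```text
clock: 10.37
position: [0.4457, -0.2648, 0.1347]
ee_rot: [-2.327, -2.11, 0.0]
force: [-0.8, 0.4, -0.5]
width: 0.284
gripper_force: 8.0
```

>>> {"fn": "jog_arm", "kwargs": {"motion": [[[0.006, 0, 0, 0, 0, -0.02, 0.6], [0.018, 0, 0, 0, 0, -0.05, 0.6], [0.034, 0, 0, 0, 0, -0.08, 0.6], [0.052, 0, 0, 0, 0, -0.11, 0.6], [0.07, 0, 0, 0, 0, -0.14, 0.6], [0.088, 0, 0, 0, 0, -0.17, 0.6], [0.106, 0, 0, 0, 0, -0.195, 0.6], [0.12, 0, 0, 0, 0, -0.204, 0.6], [0.128, 0, 0, 0, 0, -0.204, 0.6], [0.132, 0, 0, 0, 0, -0.204, 0.6]]]}}

```text
clock: 11.2
position: [0.4585, -0.1311, 0.1345]
ee_rot: [-2.096, -2.338, -0.0]
force: [0.1, -0.3, -4.8]
width: 0.281
gripper_force: 8.0
```

>>> {"fn": "jog_arm", "kwargs": {"motion": [[[0, 0, 0, 0, 0, 0, 0.6], [0, 0, 0, 0, 0, 0, 0.6], [0, 0, 0, 0, 0, 0, 0.6]]]}}

```text
clock: 11.45
position: [0.4588, -0.1343, 0.1349]
ee_rot: [2.101, 2.335, 0.0]
force: [-0.5, 0.6, -0.5]
width: 0.283
gripper_force: 8.0
```

```bash
python3 - <<'E'
from h import *
np.set_printoptions(precision=4,suppress=True)
o=observe(); print({k:o[k] for k in("clock","position","ee_rot","force","width","joints")}); c=cam("wrist")
im=save("wrist","w6.png").astype(int); r,g,b=im[...,2],im[...,1],im[...,0]
V=[]
for n,q in(("scene","bar"),("side","bar_top")):
    get_image(n); m=silhouettes(q,n)[0]; V.append((cam(n),m["mask"].astype(np.float32)))
for v in (V[:1],V[1:]): print(fit(v,(.026,.06,.18),(.459,-.134,.106)))
n,l,s,ce=cv2.connectedComponentsWithStats(((r>150)&(g>140)&(b<110)).astype(np.uint8))
for i in range(1,n):
    if s[i,4]>10: print("yellow",s[i],ce[i],onz(c,[ce[i]],.026))
J=(.464,-.0025,.106); R=np.array([[np.cos(J[2]),-np.sin(J[2])],[np.sin(J[2]),np.cos(J[2])]])
for q in([-.044,0,.026],[.036,0,.095],[-.036,-.05,.026],[-.036,.05,.026],[.036,-.06,.095],[.036,.06,.095]): print(q,proj(c,[[*(R@q[:2]+J[:2]),q[2]]]))
print(proj(c,box((.459,-.134,.106),.026,.06,.18)))
cv2.imwrite("pics/w6s.png",cv2.resize(im.astype(np.uint8),None,fx=1.25,fy=1.25))
E
```

```text
{'clock': 11.45, 'position': array([ 0.4588, -0.1343,  0.1349]), 'ee_rot': array([2.101 , 2.3348, 0.0001]), 'force': array([-0.4818,  0.5848, -0.525 ]), 'width': 0.28309782318053145, 'joints': array([-0.0498,  0.3077,  0.2784,  2.0537, -0.1166,  0.7942,  0.4033])}
(array([ 0.4546, -0.1285,  0.4008]), np.float64(0.5253989696502686))
(array([ 0.4611, -0.1573,  0.0634]), np.float64(0.622498631477356))
yellow [417  39   3  16  33] [417.7879  46.5455] [[0.5143 0.0171 0.026 ]]
yellow [277  62  18  10 175] [285.5486  66.48  ] [[ 0.4207 -0.0063  0.026 ]]
yellow [ 101  221   64   74 2085] [125.7962 258.8906] [[ 0.294  -0.1702  0.026 ]]
yellow [180 270  23  20 248] [191.0121 279.8024] [[ 0.3507 -0.1839  0.026 ]]
yellow [377 333   2  24  43] [377.4419 345.1628] [[ 0.5244 -0.2329  0.026 ]]
yellow [261 356   2  14  26] [261.5 362.5] [[ 0.4169 -0.2638  0.026 ]]
[-0.044, 0, 0.026] [[284.8405  67.6881]]
[0.036, 0, 0.095] [[422.3871  42.5353]]
[-0.036, -0.05, 0.026] [[297.0992 138.7848]]
[-0.036, 0.05, 0.026] [[294.4379 -11.0878]]
[0.036, -0.06, 0.095] [[413.713  157.6471]]
[0.036, 0.06, 0.095] [[431.5342 -92.2179]]
[[305.5684 260.5573]
 [289.4802 410.3963]
 [304.6931 197.4277]
 [284.7454 282.8256]
 [333.1253 260.5336]
 [350.0172 410.3243]
 [333.9253 197.4063]
 [354.6966 282.7617]]
```

View pics/w6s.png

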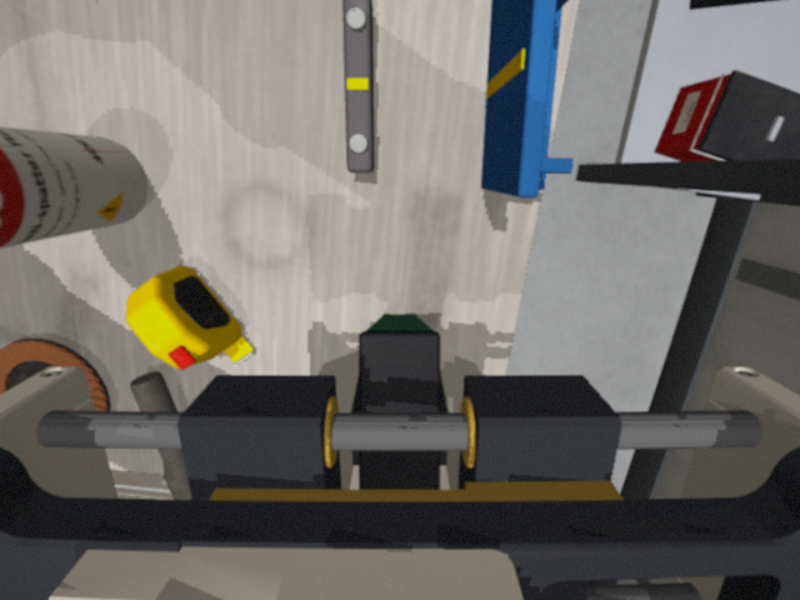

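The picture (scaled pixels) shows the bar's top front edge at (358–441, 332), but the green front face reaches only to about row 316. The foot is lagging, so the bar has tipped in its width plane. I work out how far.

```bash
cat > tilt.py <<'E'
from h import *
np.set_printoptions(precision=4,suppress=True)
def tilt(view=True):
    o=observe(); c=cam("wrist"); im=get_image("wrist").astype(int); r,g,b=im[...,0],im[...,1],im[...,2]
    R=cv2.Rodrigues(o["ee_rot"])[0]; yw=np.arctan2(R[1,1],R[0,1])
    gr=((g>r+8)&(g>b+2)&(g<120)).astype(np.uint8); gr[:150]=0; gr[330:]=0; gr[:,:270]=0; gr[:,370:]=0
    n,l,s,_=cv2.connectedComponentsWithStats(gr); i=1+np.argmax(s[1:,4]); m=l==i
    rows=np.nonzero(m.sum(1)>6)[0]; r0,r1=rows.min(),rows.max(); x=np.nonzero(m[r0+1])[0]
    # dark cap at foot may extend above: measured separately
    print("t",o["clock"],"tcp",o["position"],"toolyaw",yw,"f",o["force"],"w",o["width"],"green rows",r0,r1,"cols",x.min(),x.max(),"cap top",im[max(r0-12,0):r0+3,(x.min()+x.max())//2].mean(1).round().astype(int))
    ex=np.array([np.cos(yw),np.sin(yw),0]); ey=np.array([-ex[1],ex[0],0])
    B=o["position"]+0; 
    res=[]
    for th in np.radians(np.arange(-4,24,1)):  # top leans +y; pivots on front lower edge; grasp pt on bar mid-width
        u=np.array([0,0,1.])*np.cos(th)+ey*np.sin(th); v=ey*np.cos(th)-np.array([0,0,1.])*np.sin(th)
        # front lower edge centre F on z=0; axis passes grasp pt: horizontally
        gz=o["position"][2]+.019
        if th<0: F0=None
        h=(gz-.03*np.sin(abs(th)))/np.cos(th)
        foot=np.array([B[0],B[1],gz])-u*h
        a,t_=foot+v*.03,foot+v*.03+u*.18
        pb,pt=proj(c,[a,t_]); res.append((np.degrees(th),pb[1],pt[1]))
    res=np.array(res); print("deg by foot row",np.interp(r0,res[:,1],res[:,0]),"by top row",np.interp(-r1,-res[:,2],res[:,0]))
    print(res[::4])
if __name__=="__main__": tilt()
E
python3 tilt.py
```

```text
t 11.7 tcp [ 0.4588 -0.1342  0.1349] toolyaw 0.10555131836339689 f [-0.052   0.3216  0.797 ] w 0.2817802950508256 green rows 252 265 cols 307 333 cap top [161 160 160 160 160 162 161 163 163 167 155 118  57  27  33]
deg by foot row 18.973994643510693 by top row 12.665392443882931
[[ -4.     186.5145 292.9143]
 [  0.     197.702  283.4697]
 [  4.     209.494  278.3702]
 [  8.     220.9959 272.3794]
 [ 12.     232.3249 266.0452]
 [ 16.     243.5937 259.9334]
 [ 20.     254.9153 254.5965]]
```

The bar leans about 15° forward in its width plane. I ease the grip and draw the hand back slowly to right it.

>>> {"fn": "jog_arm", "kwargs": {"motion": [[[0, 0, 0, 0, 0, 0, 0.6], [-0.002, 0, 0, 0, 0, 0, 0.6], [-0.006, 0, 0.0005, 0, 0, 0, 0.6], [-0.011, 0, 0.001, 0, 0, 0, 0.6], [-0.016, 0, 0.001, 0, 0, 0, 0.6], [-0.021, 0, 0.0015, 0, 0, 0, 0.6], [-0.026, 0, 0.002, 0, 0, 0, 0.6], [-0.031, 0, 0.002, 0, 0, 0, 0.6], [-0.035, 0, 0.0025, 0, 0, 0, 0.6], [-0.037, 0, 0.0025, 0, 0, 0, 0.6]]], "force": 3}}

```text
clock: 12.58
position: [0.4627, -0.1711, 0.1321]
ee_rot: [2.101, 2.336, -0.0]
force: [1.1, -0.4, -0.8]
width: 0.283
gripper_force: 3.0
```

```bash
python3 tilt.py
```

```text
t 12.5833 tcp [ 0.4627 -0.1711  0.1321] toolyaw 0.10575570535370069 f [ 1.1395 -0.4223 -0.8055] w 0.28324523818665587 green rows 215 282 cols 306 333 cap top [160 159 159 161 163 160 164 164 163 158 113  49  47  50  49]
deg by foot row 5.757443690009342 by top row 3.3550985143198435
[[ -4.     187.2388 296.9394]
 [  0.     198.2907 286.7091]
 [  4.     209.9686 281.0109]
 [  8.     221.3586 274.3748]
 [ 12.     232.5766 267.3688]
 [ 16.     243.7345 260.5806]
 [ 20.     254.944  254.5848]]
```

>>> {"fn": "jog_arm", "kwargs": {"motion": [[[0, 0, 0, 0, 0, 0, 0.3], [0, 0, 0, 0, 0, 0, 0.3], [0, 0, 0, 0, 0, 0, 0.3], [0, 0, 0, 0, 0, 0, 0.3], [0, 0, 0, 0, 0, 0, 0.3], [0, 0, 0, 0, 0, 0, 0.3], [0, 0, 0, 0, 0, 0, 0.3]]]}}

```text
clock: 13.22
position: [0.4626, -0.1701, 0.1323]
ee_rot: [-2.1, -2.337, -0.0]
force: [0.9, 0.4, -0.8]
width: 0.351
gripper_force: 0.0
```

```bash
python3 tilt.py
```

```text
t 13.2167 tcp [ 0.4626 -0.1701  0.1323] toolyaw 0.10672701495583573 f [ 0.8894  0.4482 -0.8473] w 0.35125481869470715 green rows 217 314 cols 306 333 cap top [159 162 161 160 163 162 164 166 161 132  75  29  46  54  58]
deg by foot row 6.449401385624891 by top row -4.0
[[ -4.     187.2562 296.6725]
 [  0.     198.3146 286.4888]
 [  4.     209.9974 280.8226]
 [  8.     221.3923 274.2224]
 [ 12.     232.6155 267.2549]
 [ 16.     243.7789 260.5066]
 [ 20.     254.9942 254.5508]]
```

```bash
python3 - <<'E'
from h import *
np.set_printoptions(precision=4,suppress=True)
c=cam("wrist"); print(onz(c,[(319.5,215)],0),onz(c,[(319.5,315)],.18))
E
```

```text
[[ 0.4613 -0.1553  0.    ]] [[ 0.4608 -0.152   0.18  ]]
```

>>> {"fn": "jog_arm", "kwargs": {"motion": [[[-0.006, 0, 0, 0, 0, 0, 0.3], [-0.013, 0, 0.005, 0, 0, 0, 0.3], [-0.013, 0, 0.009, 0, 0, 0, 0.3], [-0.013, 0, 0.009, 0, 0, 0, 0.3], [-0.013, 0, 0.009, 0, 0, 0, 0.36], [-0.013, 0, 0.009, 0, 0, 0, 0.4], [-0.013, 0, 0.009, 0, 0, 0, 0.44], [-0.013, 0, 0.009, 0, 0, 0, 0.6], [-0.013, 0, 0.009, 0, 0, 0, 0.6], [-0.013, 0, 0.009, 0, 0, 0, 0.6]]], "force": 4}}

```text
clock: 14.1
position: [0.464, -0.183, 0.1233]
ee_rot: [-2.1, -2.337, -0.0]
force: [-0.7, -0.1, -1.0]
width: 0.28
gripper_force: 4.0
```

>>> {"fn": "jog_arm", "kwargs": {"motion": [[[0, 0, 0, 0, 0, 0, 0.6], [0.001, 0, 0, 0, 0, 0, 0.6], [0.003, 0, 0, 0, 0, 0, 0.6], [0.006, 0, 0, 0, 0, 0, 0.6], [0.01, 0, 0, 0, 0, 0, 0.6], [0.015, 0, 0, 0, 0, 0, 0.6], [0.02, 0, 0, 0, 0, 0, 0.6], [0.025, 0, 0, 0, 0, 0, 0.6], [0.03, 0, 0, 0, 0, 0, 0.6], [0.035, 0, 0, 0, 0, 0, 0.6]]]}}

```text
clock: 14.93
position: [0.4602, -0.1475, 0.1231]
ee_rot: [-2.099, -2.337, -0.0]
force: [0.8, -0.3, -1.4]
width: 0.277
gripper_force: 4.0
```

```bash
python3 tilt.py
```

```text
t 14.9333 tcp [ 0.4602 -0.1475  0.1231] toolyaw 0.10695227306191941 f [ 0.7871 -0.3044 -1.4108] w 0.27651762239029737 green rows 243 281 cols 306 333 cap top [160 162 159 161 161 163 164 161 164 160 127  73  41  39  38]
deg by foot row 15.564205989145345 by top row 8.165419363965734
[[ -4.     189.6393 311.1034]
 [  0.     200.2357 298.0948]
 [  4.     211.531  290.2989]
 [  8.     222.5451 281.3852]
 [ 12.     233.3904 271.9956]
 [ 16.     244.1751 262.8017]
 [ 20.     255.0073 254.4617]]
```

The bar tips again even when moved slowly, because a grip at this height lets its foot drag. I right it again, then regrip on its narrow end faces, so the flat pads hold it upright as it slides.

>>> {"fn": "jog_arm", "kwargs": {"motion": [[[-0.001, 0, 0, 0, 0, 0, 0.6], [-0.004, 0, 0, 0, 0, 0, 0.6], [-0.008, 0, 0.0005, 0, 0, 0, 0.6], [-0.013, 0, 0.001, 0, 0, 0, 0.6], [-0.018, 0, 0.001, 0, 0, 0, 0.6], [-0.023, 0, 0.001, 0, 0, 0, 0.6], [-0.027, 0, 0.001, 0, 0, 0, 0.6], [-0.03, 0, 0.001, 0, 0, 0, 0.6], [-0.031, 0, 0.001, 0, 0, 0, 0.6], [-0.031, 0, 0.001, 0, 0, 0, 0.6]]], "force": 3}}

```text
clock: 15.82
position: [0.4635, -0.1793, 0.1222]
ee_rot: [-2.1, -2.336, -0.0]
force: [1.3, 0.9, -0.0]
width: 0.282
gripper_force: 3.0
```

>>> {"fn": "jog_arm", "kwargs": {"motion": [[[0, 0, 0, 0, 0, 0, 0.3], [0, 0, 0, 0, 0, 0, 0.3], [0, 0, 0, 0, 0, 0, 0.3], [0, 0, 0, 0, 0, 0, 0.3], [0, 0, 0, 0, 0, 0, 0], [0, 0, 0, 0, 0, 0, 0], [0, 0, 0, 0, 0, 0, 0], [0, 0, 0, 0, 0, 0, 0]]]}}

```text
clock: 16.48
position: [0.4636, -0.1792, 0.1223]
ee_rot: [2.1, 2.337, 0.0]
force: [-0.5, -1.0, 0.1]
width: 0.499
gripper_force: 0.0
```

```bash
python3 tilt.py; cat > bar.py <<'E'
from h import *
np.set_printoptions(precision=4,suppress=True)
import sys
p0=[float(a) for a in sys.argv[1:4]]
for n,q in(("scene","bar"),("side","bar_top")):
    get_image(n); R=silhouettes(q,n); c=cam(n)
    for m in R[:2]:
        if abs(np.array(m["pixel"])-proj(c,[[p0[0],p0[1],.09]])[0]).max()<40: print(n,m["p"],*fit([(c,m["mask"].astype(np.float32))],(.026,.06,.18),p0)); break
E
python3 - <<'E'
from h import *
c=cam("wrist"); print(onz(c,[(319.5,217)],0))
E
```

```text
t 16.4833 tcp [ 0.4636 -0.1792  0.1223] toolyaw 0.10657536357516091 f [-0.5122 -0.9565  0.1272] w 0.49853927412591215 green rows 209 303 cols 305 333 cap top [162 161 161 161 161 165 164 165 162 143  94  42  41  56  53]
deg by foot row 3.0504243303179104 by top row -1.1106024649292472
[[ -4.     189.8356 312.6487]
 [  0.     200.3859 299.3394]
 [  4.     211.6431 291.3211]
 [  8.     222.6196 282.1633]
 [ 12.     233.4273 272.516 ]
 [ 16.     244.174  263.0604]
 [ 20.     254.9678 254.4645]]
[[ 0.46220975 -0.16376201  0.        ]]
```

>>> {"fn": "jog_arm", "kwargs": {"motion": [[[0, 0, -0.01, 0, 0, 0, -0.5], [0, 0, -0.04, 0, 0, 0, -1], [0, 0, -0.08, 0, 0, 0, -1], [-0.004, 0, -0.1, 0, 0, 0.12, -1], [-0.004, 0, -0.1, 0, 0, 0.24, -1], [-0.004, 0, -0.1, 0, 0, 0.36, -1], [-0.004, 0, -0.1, 0, 0, 0.48, -1], [-0.004, 0, -0.1, 0, 0, 0.6, -1], [-0.004, 0, -0.1, 0, 0, 0.72, -1], [-0.004, 0, -0.1, 0, 0, 0.84, -1]]]}}

```text
clock: 17.37
position: [0.4639, -0.1832, 0.223]
ee_rot: [2.874, 1.268, 0.001]
force: [0.1, 0.0, 0.5]
width: 1.0
gripper_force: 0.0
```

>>> {"fn": "jog_arm", "kwargs": {"motion": [[[0, 0, 0, 0, 0, 0.731, -1], [0, 0, 0, 0, 0, 0.731, -1], [0, 0, 0, 0, 0, 0.731, -1], [0, 0, 0, 0, 0, 0.731, -1], [0, 0, 0, 0, 0, 0.731, -1], [0, 0, 0, 0, 0, 0.731, -1], [0, 0, 0, 0, 0, 0.731, -1], [0, 0, 0, 0, 0, 0.731, -1], [0, 0, 0, 0, 0, 0.731, -1], [0, 0, 0, 0, 0, 0.731, -1]]]}}

```text
clock: 18.2
position: [0.464, -0.1831, 0.2224]
ee_rot: [-3.137, -0.171, -0.0]
force: [-0.2, 0.5, -0.3]
width: 0.999
gripper_force: 0.0
```

```bash
python3 - <<'E'
from h import *
np.set_printoptions(precision=4,suppress=True)
o=observe(); c=cam("wrist"); im=get_image("wrist").astype(int); r,g,b=im[...,0],im[...,1],im[...,2]
R=cv2.Rodrigues(o["ee_rot"])[0]; print(o["position"],R[:,:2].T,o["joints"],o["width"],abs(o["dq"]).max())
cv2.imwrite("pics/w7.png",im[...,::-1].astype(np.uint8))
for q in("bar","bar_top"):
  for m in silhouettes(q,"wrist")[:2]: 
    ys,xs=np.nonzero(m["mask"]); print(q,m["p"],m["pixel"],xs.min(),ys.min(),xs.max(),ys.max(),onz(c,[m["pixel"]],.18))
print(proj(c,box((.464,-.1837,.106),.026,.06,.18)))
gr=((g>r+8)&(g>b+2)&(g<120)).astype(np.uint8); n,l,s,ce=cv2.connectedComponentsWithStats(gr); print(s[1:][s[1:,4]>100])
E
python3 bar.py .464 -.1837 .106
```

```text
[ 0.464  -0.1831  0.2224] [[ 0.9941  0.1087  0.0002]
 [ 0.1087 -0.9941 -0.0001]] [-0.2157  0.249   0.6019  1.9159 -0.1642  1.025  -1.0045] 0.9985857384546595 0.011012361264098273
bar 0.82 [320.8, 246.6] 276 199 368 285 [[ 0.4788 -0.1821  0.18  ]]
bar_top 0.76 [323.7, 249.9] 276 198 368 286 [[ 0.4768 -0.1842  0.18  ]]
[[345.669  220.6189]
 [365.932  286.5907]
 [294.8258 220.4531]
 [275.4307 286.2984]
 [346.2651 198.7849]
 [367.8041 249.5074]
 [294.4052 198.6154]
 [273.911  249.2021]]
[[ 280  200   84   48 3034]]
side 0.63 [ 0.4636 -0.1847  0.1743] 0.9386765360832214
```

The bar stands where modelled, with its mask in columns 276–368 against a predicted 274–368. I go down, grip it lightly by its end faces, and slide.

>>> {"fn": "jog_arm", "kwargs": {"motion": [[[0, 0, 0.035, 0, 0, 0, -1], [0, 0.001, 0.07, 0, 0, 0, -1], [0, 0.001, 0.09, 0, 0, 0, -0.6], [0, 0.001, 0.1, 0, 0, 0, -0.5], [0, 0.001, 0.1, 0, 0, 0, -0.45], [0, 0.001, 0.1, 0, 0, 0, -0.4], [0, 0.001, 0.1, 0, 0, 0, -0.36], [0, 0.001, 0.1, 0, 0, 0, -0.33], [0, 0.001, 0.1, 0, 0, 0, -0.3], [0, 0.001, 0.1, 0, 0, 0, -0.2]]], "force": 5}}

```text
clock: 19.38
position: [0.4649, -0.1845, 0.1232]
ee_rot: [3.137, 0.167, 0.003]
force: [0.7, 0.9, 4.6]
width: 0.653
gripper_force: 5.0
```

>>> {"fn": "jog_arm", "kwargs": {"motion": [[[0, 0, 0, 0, 0, 0, -0.1], [0, 0, 0, 0, 0, 0, -0.1], [0, 0, 0, 0, 0, 0, -0.1], [0, -0.002, 0, 0, 0, 0, -0.1], [0, -0.006, 0, 0, 0, 0, -0.1], [0, -0.011, 0, 0, 0, 0, -0.1], [0, -0.016, 0, 0, 0, 0, -0.1], [0, -0.02, 0, 0, 0, 0, -0.1], [0, -0.022, 0, 0, 0, 0, -0.1], [0, -0.022, 0, 0, 0, 0, -0.1]]]}}

```text
clock: 20.22
position: [0.4615, -0.1611, 0.1221]
ee_rot: [-3.136, -0.169, 0.001]
force: [0.2, 0.9, 2.6]
width: 0.655
gripper_force: 5.0
```

```bash
cat > chk.py <<'E'
from h import *
import sys
np.set_printoptions(precision=4,suppress=True)
o=observe(); c=cam("wrist"); get_image("wrist"); R=cv2.Rodrigues(o["ee_rot"])[0]; p=o["position"]; yaw=np.arctan2(R[1,0],R[0,0])
J=(.464,-.0025); ux=np.array([np.cos(.106),np.sin(.106)]); d=p[:2]-J; print(o["clock"],p,"yaw",yaw,"jig xy",d@ux,d@np.array([-ux[1],ux[0]]),"w",o["width"]*92,o["force"],o["joints"])
for m in silhouettes("bar","wrist")[:1]:
    ys,xs=np.nonzero(m["mask"]); print(m["p"],xs.min(),ys.min(),xs.max(),ys.max())
P=proj(c,box((p[0],p[1],yaw),.026,.06,.18)); print("model",P.min(0),P.max(0))
E
python3 chk.py; python3 bar.py .4617 -.162 .106
```

```text
20.2167 [ 0.4615 -0.1611  0.1221] yaw 0.10753314991950894 jig xy -0.019240880418304556 -0.15742768511064784 w 60.22412535561251 [0.151  0.9204 2.5566] [-0.1952  0.369   0.5483  2.0571 -0.2701  0.7851 -0.9471]
0.86 238 221 400 391
model [234.7056 219.3052] [405.3094 401.2853]
scene 0.88 [ 0.4421 -0.0917  0.2853] 0.3876950740814209
side 0.94 [ 0.4592 -0.16    0.1505] 0.6158163547515869
```

>>> {"fn": "jog_arm", "kwargs": {"motion": [[[0, -0.002, 0, 0, 0, 0, -0.1], [0, -0.007, 0, 0, 0, 0, -0.1], [0, -0.015, 0, 0, 0, 0, -0.1], [0, -0.024, 0, 0, 0, 0, -0.1], [0, -0.033, 0, 0, 0, 0, -0.1], [0, -0.042, 0, 0, 0, 0, -0.1], [0, -0.051, 0, 0, 0, 0, -0.1], [0, -0.06, 0, 0, 0, 0, -0.1], [0, -0.068, 0, 0, 0, 0, -0.1], [0, -0.072, 0, 0, 0, 0, -0.1]]]}}

```text
clock: 21.35
position: [0.4539, -0.089, 0.1221]
ee_rot: [-3.136, -0.169, 0.0]
force: [0.1, -0.8, -2.9]
width: 0.654
gripper_force: 5.0
```

```bash
python3 chk.py; python3 - <<'E'
from h import *
np.set_printoptions(precision=4,suppress=True)
c=cam("wrist"); im=get_image("wrist").astype(int); r,g,b=im[...,0],im[...,1],im[...,2]
n,l,s,ce=cv2.connectedComponentsWithStats(((r>150)&(g>140)&(b<110)).astype(np.uint8))
for i in range(1,n):
    if s[i,4]>10: print(s[i],onz(c,[ce[i]],.026))
E
```

```text
21.35 [ 0.4539 -0.089   0.1221] yaw 0.10780889522351712 jig xy -0.01919173302823448 -0.08496695161206724 w 60.15784114825445 [ 0.1416 -0.8406 -2.9113] [-0.3526  0.3265  0.5454  2.1164 -0.2449  0.7589 -1.1145]
0.73 238 219 400 391
model [234.8131 219.2927] [405.3365 401.0548]
[ 26 209  11  19  44] [[0.4501 0.1446 0.026 ]]
[ 34 218   8  18  34] [[0.442  0.1401 0.026 ]]
[ 40 237  14  21  97] [[0.4249 0.1355 0.026 ]]
[212 263   9  15 118] [[ 0.4207 -0.0063  0.026 ]]
[193 346   3   8  13] [[0.341  0.0127 0.026 ]]
[443 346   4  15  31] [[ 0.3608 -0.2132  0.026 ]]
```

>>> {"fn": "jog_arm", "kwargs": {"motion": [[[0, -0.002, 0, 0, 0, 0, -0.1], [0, -0.008, 0, 0, 0, 0, -0.1], [0, -0.018, 0, 0, 0, 0, -0.1], [0, -0.029, 0, 0, 0, 0, -0.1], [0, -0.04, 0, 0, 0, 0, -0.1], [0, -0.051, 0, 0, 0, 0, -0.1], [0, -0.062, 0, 0, 0, 0, -0.1], [0, -0.073, 0, 0, 0, 0, -0.1], [0, -0.081, 0, 0, 0, 0, -0.1], [0, -0.085, 0, 0, 0, 0, -0.1]]]}}

```text
clock: 22.33
position: [0.4451, -0.0047, 0.1223]
ee_rot: [-3.137, -0.169, -0.0]
force: [0.2, -0.3, -1.1]
width: 0.656
gripper_force: 5.0
```

```bash
python3 chk.py; python3 bar.py .4449 -.0045 .106
```

```text
22.3333 [ 0.4451 -0.0047  0.1223] yaw 0.1077077803651981 jig xy -0.019030438100760844 -0.00020421617491062864 w 60.34747352494759 [ 0.2222 -0.2659 -1.11  ] [-0.5375  0.296   0.532   2.1545 -0.2212  0.7421 -1.3236]
0.6 238 221 400 391
model [234.9845 219.3329] [405.2396 400.6218]
scene 0.61 [0.4383 0.0237 0.375 ] 0.23516607284545898
side 0.67 [ 0.4438 -0.0056  0.2384] 0.5325430035591125
```

>>> {"fn": "jog_arm", "kwargs": {"motion": [[[0, 0, 0, 0, 0, 0, -0.4], [0, 0, 0, 0, 0, 0, -0.5], [0, 0, 0, 0, 0, 0, -1], [0, 0, 0, 0, 0, 0, -1], [0, 0, 0, 0, 0, 0, -1], [0, 0, 0, 0, 0, 0, -1], [0, 0, -0.03, 0, 0, 0, -1], [0, 0, -0.06, 0, 0, 0, -1], [0, 0, -0.1, 0, 0, 0, -1], [0, 0, -0.1, 0, 0, 0, -1]]]}}

```text
clock: 23.47
position: [0.4484, -0.0066, 0.228]
ee_rot: [-3.136, -0.165, -0.014]
force: [2.5, 0.2, 0.5]
width: 1.0
gripper_force: 0.0
```

```bash
python3 chk.py; python3 bar.py .4449 -.0045 .106; python3 - <<'E'
from h import *
np.set_printoptions(precision=4,suppress=True)
o=observe();c=cam("wrist"); get_image("wrist")
for m in silhouettes("bar","wrist")[:1]: print(fit([(c,m["mask"].astype(np.float32))],(.026,.06,.18),(.445,-.0045,.106)),o["dq"])
E
```

```text
23.4667 [ 0.4484 -0.0066  0.228 ] yaw 0.10531059191709015 jig xy -0.01594376069211487 -0.002404548840474018 w 92.03151087646613 [2.4726 0.2052 0.5496] [-0.6178  0.1354  0.5868  2.0202 -0.0906  1.0016 -1.4525]
0.9 274 202 363 288
model [274.2432 199.3943] [365.7598 283.4916]
scene 0.67 [0.441  0.0005 0.1337] 0.663404107093811
side 0.92 [ 0.4461 -0.0092  0.1359] 0.9201677441596985
```

The bar stands free and upright at the stripe. Next I close the fingers, move to the stop side, and tip the top with a slow push about 155 mm up.

>>> {"fn": "jog_arm", "kwargs": {"motion": [[[-0.02, 0, 0, 0, 0, 0, 1], [-0.045, 0, 0, 0, 0, 0, 1], [-0.062, 0, 0, 0, 0, 0, 1], [-0.062, 0, 0, 0, 0, 0, 1], [-0.062, 0, 0, 0, 0, 0, 1], [-0.062, 0, 0, 0, 0, 0, 1], [-0.062, 0, 0, 0, 0, 0, 1], [-0.062, 0, 0.02, 0, 0, 0, 1], [-0.062, 0, 0.045, 0, 0, 0, 1], [-0.062, 0, 0.066, 0, 0, 0, 1]]]}}

```text
clock: 24.7
position: [0.3844, -0.0127, 0.1553]
ee_rot: [3.137, 0.167, 0.002]
force: [-1.1, 0.5, -0.8]
width: 0.323
gripper_force: 0.0
```

>>> {"fn": "jog_arm", "kwargs": {"motion": [[[0, 0, 0, 0, 0, 0, 1], [0, 0, 0, 0, 0, 0, 1], [0, 0, 0, 0, 0, 0, 1], [0, 0, 0, 0, 0, 0, 1]]]}}

```text
clock: 25.03
position: [0.3845, -0.0127, 0.1573]
ee_rot: [-3.137, -0.167, -0.003]
force: [-0.0, -0.4, -0.4]
width: 0.034
gripper_force: 0.0
```

```bash
python3 chk.py; python3 bar.py .4449 -.0045 .106; python3 - <<'E'
from h import *
np.set_printoptions(precision=4,suppress=True)
get_image("scene"); s=cam("scene"); get_image("wrist"); c=cam("wrist")
for m in silhouettes("bar","wrist")[:2]:
    ys,xs=np.nonzero(m["mask"]); print("w",m["p"],m["pixel"],xs.min(),ys.min(),xs.max(),ys.max())
P=proj(c,box((.4451,-.0047,.106),.026,.06,.18)); print(P.min(0),P.max(0))
E
```

```text
25.0333 [ 0.3845 -0.0127  0.1573] yaw 0.10628643397884312 jig xy -0.08010471715106189 -0.0017436535286031798 w 3.1655235910548467 [-0.0119 -0.4315 -0.3681] [-0.6234  0.124   0.5819  2.243  -0.0956  0.7953 -1.4426]
0.73 246 147 393 222
model [253.7496 210.9773] [386.4303 345.3142]
scene 0.73 [ 0.4437 -0.0076  0.1372] 0.8386610150337219
side 0.6 [ 0.4444 -0.0067  0.179 ] 0.726659893989563
[240.5065 144.3293] [392.8001 219.0143]
```

>>> {"fn": "jog_arm", "kwargs": {"motion": [[[0.015, 0, 0, 0, 0, 0, 1], [0.028, 0, 0, 0, 0, 0, 1], [0.033, 0, 0, 0, 0, 0, 1], [0.036, 0, 0, 0, 0, 0, 1], [0.039, 0, 0, 0, 0, 0, 1], [0.042, 0, 0, 0, 0, 0, 1], [0.045, 0, 0, 0, 0, 0, 1], [0.048, 0, 0, 0, 0, 0, 1], [0.051, 0, 0, 0, 0, 0, 1], [0.051, 0, 0, 0, 0, 0, 1]]]}}

```text
clock: 26.32
position: [0.4348, -0.0072, 0.1564]
ee_rot: [3.137, 0.167, 0.001]
force: [0.3, 0.1, 0.3]
width: 0.006
gripper_force: 0.0
```

>>> {"fn": "jog_arm", "kwargs": {"motion": [[[0.003, 0, 0, 0, 0, 0, 1], [0.006, 0, 0, 0, 0, 0, 1], [0.009, 0, 0, 0, 0, 0, 1], [0.012, 0, 0, 0, 0, 0, 1], [0.015, 0, 0, 0, 0, 0, 1], [0.018, 0, 0, 0, 0, 0, 1], [0.02, 0, 0, 0, 0, 0, 1], [0.02, 0, 0, 0, 0, 0, 1], [0.02, 0, 0, 0, 0, 0, 1]]]}}

```text
clock: 27.07
position: [0.4541, -0.0052, 0.1562]
ee_rot: [3.137, 0.167, -0.0]
force: [0.3, -0.2, 0.5]
width: 0.002
gripper_force: 0.0
```

```bash
cat > lean.py <<'E'
from h import *
np.set_printoptions(precision=4,suppress=True)
# fit (jx, jy, yaw, tilt) of bar leaning about its y: foot centre near stop
J=(.464,-.0025,.106)
def pts(q):
    x,y,ya,t=q; L=box((0,0,0),.026,.06,.18); ct,st=np.cos(t),np.sin(t)
    L=np.c_[L[:,0]*ct+L[:,2]*st,L[:,1],-L[:,0]*st+L[:,2]*ct]; L[:,2]-=L[:,2].min()
    def rot(P,a): return np.c_[P[:,0]*np.cos(a)-P[:,1]*np.sin(a),P[:,0]*np.sin(a)+P[:,1]*np.cos(a),P[:,2]]
    return rot(rot(L,ya)+[x,y,0],J[2])+[J[0],J[1],0]
o=observe(); print(o["clock"],o["position"],o["force"])
for n in("scene","side","wrist"):
    c=cam(n); get_image(n); ref=proj(c,[[.46,-.005,.09]])[0]
    M=[m for q in("bar","bar_top") for m in silhouettes(q,n) if abs(np.array(m["pixel"])-ref).max()<70]
    if not M: print(n,"none"); continue
    m=max(M,key=lambda m:m["p"]); k=m["mask"].astype(np.float32)
    def cost(q): h=hullmask(c,pts(q)); return -np.minimum(h,k).sum()/np.maximum(h,k).sum()
    best=min((minimize(cost,q,method="Nelder-Mead",options=dict(initial_simplex=[q]+[np.array(q)+d for d in np.diag([.01,.01,.1,.15])],xatol=1e-4,fatol=1e-4)) for q in([-.025,0,0,.47],[-.02,0,0,.05],[-.02,0,0,.2])),key=lambda r:r.fun)
    ys,xs=np.nonzero(k); print(n,round(m["p"],2),best.x,round(-best.fun,3),(xs.min(),ys.min(),xs.max(),ys.max()))
E
python3 lean.py
```

```text
27.0667 [ 0.4541 -0.0052  0.1562] [ 0.3411 -0.2051  0.4619]
scene 0.6 [-0.0229 -0.004   0.0571  0.4572] 0.531 (np.int64(270), np.int64(199), np.int64(327), np.int64(271))
side 0.91 [-0.0223 -0.0037  0.0889  0.4501] 0.847 (np.int64(265), np.int64(221), np.int64(323), np.int64(293))
wrist 0.68 [-0.023  -0.0009 -0.0017  0.4659] 0.962 (np.int64(251), np.int64(142), np.int64(387), np.int64(252))
```

The bar leans at about 26.7° with its foot at the stop. I back the hand off and check again.

>>> {"fn": "jog_arm", "kwargs": {"motion": [[[-0.02, 0, 0, 0, 0, 0, 1], [-0.05, 0, -0.02, 0, 0, 0, 1], [-0.06, 0, -0.06, 0, 0, 0, 1], [-0.06, 0, -0.1, 0, 0, 0, 1], [-0.06, 0, -0.1, 0, 0, 0, 1], [-0.06, 0, -0.1, 0, 0, 0, 1], [-0.06, 0, -0.1, 0, 0, 0, 1], [-0.06, 0, -0.1, 0, 0, 0, 1]]]}}

```text
clock: 28.18
position: [0.3938, -0.0116, 0.2553]
ee_rot: [3.137, 0.167, -0.003]
force: [-0.7, -0.3, -0.6]
width: 0.005
gripper_force: 0.0
```

```bash
python3 lean.py; python3 - <<'E'
from h import *
np.set_printoptions(precision=4,suppress=True)
for n in("scene",):
    get_image(n);s=cam(n)
    for q,d,p in(("magnet",(.022,.046,.066),(.45,.107,1.89)),):
        for r in silhouettes(q,n)[:2]: print(q,r["p"],r["pixel"],*fit([(s,r["mask"].astype(np.float32))],d,p))
    for r in silhouettes("v_block",n)[:1]: print("v",r["p"],r["pixel"])
E
```

```text
28.1833 [ 0.3938 -0.0116  0.2553] [-0.7092 -0.2657 -0.6439]
scene 0.89 [-0.0231 -0.0042  0.0417  0.4543] 0.968 (np.int64(270), np.int64(199), np.int64(327), np.int64(271))
side 0.66 [-0.0197 -0.0036  0.1509  0.4132] 0.954 (np.int64(266), np.int64(210), np.int64(322), np.int64(293))
wrist 0.63 [-0.023  -0.001   0.002   0.4673] 0.97 (np.int64(275), np.int64(47), np.int64(362), np.int64(176))
magnet 0.78 [296.8, 296.9] [0.4497 0.1067 1.9132] 0.9409602284431458
magnet 0.62 [357.1, 314.0] [0.45  0.107 1.59 ] 0.0
v 0.7 [272.1, 353.6]
```

```bash
python3 -c "
from cell import *
print(sign_off())"
```

```text
the job is handed in; nothing more can be done
None
```

The job is handed in at about 28 s of the 70 s allowed, with no verdict returned: by my last camera fits the bar leans on the wall at about 26.7° (foot about 1 mm from the stop, a few mm off the stripe), the magnet stands upright about 110 mm from the jig's middle and the V block looks unmoved, though the bar tilted about 15° twice before I slid it in.

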